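# Set and lock the swing arm of a mitre jig

### The arm

A 7-joint arm with a two-finger parallel gripper is mounted at the origin on the work surface. World frame = base frame: x ahead of the robot, y to its left, z up, the work surface at z = 0. Lengths are in m, angles in rad, forces in N, time in s.
With the tool pointing down it reaches from about 0.4 to 0.875 m from the base axis. Payload 19.3 kg.
Tool frame: the origin (TCP) lies on the centre line of the jaws, within the pads' length; the fingertips stand 14 mm ahead of it and the grasp point (between the pads) lies 5 mm behind it; z points along the fingers, y is the line along which they close (so a half turn about z gives the same grasp; the last joint's range is limited). The gripper opens to 85 mm and grips with 20 to 120 N. Pads are 22 mm wide; open, the fingers measure 114 mm over their backs; the gripper's body (76 mm by 85 mm) begins 54 mm behind the grasp point. The pads swing forward as they close: fully open they stand 13 mm farther back than shut.
Start: joints at [1.064, 0.521, -0.036, 1.599, 0.021, 1.021, -0.113], TCP at [0.264, -0.566, 0.245] pointing down, gripper open.
Joint ranges: [-2.91, 2.91], [-0.3, 2.13], [-1.5, 1.42], [0.17, 2.43], [-1.26, 4.41], [0.16, 1.93], [-2.52, 2.52]. Speed limits (rad/s): [1.89, 1.89, 2.39, 2.39, 3.01, 3.01, 3.01].

### API

Orientations are given as [roll, pitch, yaw] about the fixed x, y, z axes, in that order (R = Rz(yaw) Ry(pitch) Rx(roll)).
In Python, from workcell import bot, grab_frame, regions_of gives the robot as it stands. The module is installed in compiled form; this text tells all that it offers.
- The arm moves only by the tool play_rows, never from a script. Its argument "plan" is a list of rows, each a list of 3 entries, a list of its own where there are three numbers: the shift along the tool's x, y, z in units of 2.5 cm (1.0 is 2.5 cm), then the turn, a rotation vector about the tool's x, y, z in units of 0.15 rad (1.0 is 0.15 rad), then the closure, from -1 (fully open) to 1 (shut). In form: [[[tx, ty, tz], [rx, ry, rz], jaw], ...]. A call has 1 to 20 rows; each row shifts and turns the commanded pose from where the row before left it, along the tool's axes as they then stand; what a row does not reach is not made up. A row lasts 1/8 s, in which the tool goes at most 62.5 mm and 10.7 degrees, less where a joint would pass 70% of its speed; a pose out of reach is approached as far as the arm can. A call with a number of a shift or a turn outside -1 to 1 is refused whole. A call with a gripper value outside its range is refused whole. The fingers move at their own pace and stop on an object; "newtons" is the grip in N (left out, the last holds). Time passes only in rows, so rows that do not move let the fingers close. It gives the time, the measured TCP pose, the force, the opening and the grip force at its end, in the units of the state.
- bot.observe(): the state, without advancing time (a new reading comes with each control period).
- grab_frame(name): name is "side" or "top" or "wrist"; returns a dict with "pixels" (480x640x3 uint8, red, green, blue), "depth" (480x640 float32, m along the optical axis (not along the pixel's ray), 0 where there is no reading), "camera_matrix" (3x3 intrinsics, pixels), "R" (3x3) and "t" (3): a world point X has camera coordinates R X + t. Camera axes: x right, y down, z forward; pixel columns grow to the right and rows downward; lengths in m; the calibration is good to about 2 mm. A picture is of the moment at which its call begins.
- bot.job_done(): hands the job in; it is judged then, once.
Trained networks look in the newest picture that a camera, given by its name, has taken for a name from the list of things; names that differ only in an ending like _2 or _b are one class to them, and where a whole thing is asked for, a point or a joint stands for the part that bears it (a point fixed in the world has none). Each returns a list of dicts, best first, with "p" (0 to 1); they miss things now and then, are a little off and sometimes report something else, mostly with a low value. They report only what shows in the picture. A call takes as long as a camera call.
- regions_of(thing, camera): "mask" (480x640 bool, what is visible of it) and "box" ([left, top, right, bottom] in pixels, round what is visible of it).
The state is a dict: "clock": time; "qpos": joint angles; "qd": joint speeds; "joint_efforts": joint torques, N m; "position": TCP position; "tool_rot": TCP orientation; "force": force on the tool from outside, world axes, zero at the start; "moment": the same for the moment, N m; "grip_width": finger opening in m; "finger_force": force on a finger pad.
Only numpy, scipy, OpenCV 4.12 (cv2) and the standard library are available. Lean on these libraries where they do the work, as an engineer would, in place of code of your own. Each camera call takes 0.05 s, during which the arm holds its last target. There are 200 camera calls.

### The job

On the mitre jig, gently push the wooden swing arm round with a fingertip until its pointed end points straight at the mushroom-headed peg. Then push the steel lock lever round with a fingertip until it is fully home against its stop, leaving the arm pointing at the peg. Do not grip the arm or the lever, and leave the three pegs and everything else on the bench where they are.

Things in the scene. Friction and masses are not known exactly. Their poses are not given: they have to be found in the camera images.
- jig: Mitre jig, fixed to the bench: plywood board 340 (its x) by 460 (its y) by 20 mm thick. Origin: centre of its underside, z up. Arm pivot at x -130, y -30 mm; lever pivot at x +20, y +150 mm; a flat strap 3 mm thick joins them, for looks. A steel stop post 14 mm square, top 50 mm above the bench, stands beside the lever's locked place at x +80, y +143 mm.
- swing (a joint): Angle of the swing arm about its vertical pivot, rad; 0 when it points along the board's +x, growing counter-clockwise seen from above; stops at -1.05 and +0.80. Starts swung to the board's -y side, short of all pegs (-1.0 to -0.75). Drag about 0.25 N m (2 N at 130 mm from the pivot) holds it wherever it is left, locked or not; no spring.
- swing_pivot (a point): On the swing arm's pivot axis, at the height of its top face (56 mm above the bench). A steel cap 26 mm across rises 8 mm above. The wooden arm is a bar 28 mm wide, from 26 to 56 mm above the bench, with upright flat sides, reaching from 25 mm behind the pivot to 165 mm in front, then tapering to a point.
- swing_tip (a point): Centre of the top of the arm's pointed end, 178 mm from the pivot (the wood ends 2 mm farther), 56 mm above the bench. x runs along the arm away from the pivot, y to its left, z up: the arm points straight at a peg when the peg's y in this frame is zero.
- lock (a joint): Angle of the lock lever about its vertical pivot, rad; 0 (open) when it points along the board's +y, growing clockwise seen from above, up to a rigid stop at 1.40, fully locked, pointing nearly along the board's +x. Starts open, between 0 and 0.35. Drag about 0.15 N m (2 N at 80 mm) holds it where it is left; no spring.
- lock_pivot (a point): Point on the lock lever's pivot axis at the top of its boss (40 mm across), 54 mm above the bench. The lever is a steel bar 20 mm wide, from 32 to 54 mm above the bench, with upright flat sides.
- lock_tip (a point): Centre of the top of the round wooden end piece (28 mm across, top 55 mm above the bench) of the lock lever, 110 mm from its pivot.
- peg_mushroom: Loose, standing on the jig board a little beyond the sweep of the swing arm's point; plain wood. Only to be pointed at or left alone, never moved. Origin: centre of its underside, on the board top. The peg to point at: mushroom shape, a stem 18 mm thick with a wide domed head 40 mm across, 52 mm high. 90 g. It may stand in any of the three places.
- peg_square: Loose, standing on the jig board a little beyond the sweep of the swing arm's point; plain wood. Only to be pointed at or left alone, never moved. Origin: centre of its underside, on the board top. Square block, 30 by 30 mm, 45 mm high. 90 g.
- peg_cone: Loose, standing on the jig board a little beyond the sweep of the swing arm's point; plain wood. Only to be pointed at or left alone, never moved. Origin: centre of its underside, on the board top. Cone, 36 mm across at the foot, tapering to a narrow top, 56 mm high. 80 g.
- offcut: Loose wood offcut 50 x 36 x 28 mm on the board. Leave alone. Origin: centre of its underside.
- pencil: Loose flat carpenter's pencil, 145 mm long along its x, 14 mm wide, 9 mm high, on the board between the arm and the lever. Leave alone. Origin: under its middle.
- chisel: Loose chisel 230 mm long along its x, at most 32 mm high, on the bench to the right of the jig. Leave alone. Origin: near its middle, on the bench.
- mallet: Loose joiner's mallet, 65 mm high, on the bench to the left of the jig; handle along its x, head 75 x 120 mm centred at x +100 mm. Leave alone. Origin: on the bench.
- glue: Loose white glue bottle 60 mm across, 150 mm high, near left. Leave alone. Origin: centre of its underside.
- tin: Loose open metal tin 76 mm across, 85 mm high, on the right. Leave alone. Origin: centre of its underside.
- block: Loose dark wood block 140 x 70 x 35 mm, near right. Leave alone. Origin: centre of its underside.

How it is judged:
By the outcome, as a careful person would: the job done as asked, in the order asked, and still so for the second after the job is handed in, with the robot touching nothing.
It also fails if it takes over 61 s, if anything falls off the work surface, if the arm or the gripper's body presses on something with over 40 N, if the wrist force passes 120 N, or if a joint passes its speed limit or range.

## Working session

There is one attempt and no reset: what is moved stays moved. The work goes in short steps, Python scripts to look and compute and a tool call to move; the robot and the scene stay as the last step left them, time stands still between calls to the robot, and variables do not carry over. Pictures are saved under pics/ and viewed, at most 10 in all, crops included, and the job is handed in when it is done.

Besides the shell and the picture viewer there is one more tool, called after "Request:" as name(argument=value, ...), one argument or row to a line, values as JSON. play_rows: Moves the arm, as the interface text tells. Its arguments: {"type":"object","properties":{"plan":{"type":"array"},"newtons":{"type":"number"}},"required":["plan"]}

```bash
mkdir -p pics; cat > h.py <<'E'
import numpy as np,cv2
from workcell import bot,grab_frame,regions_of
def pts(f,m):
    v,u=np.nonzero(m&(f["depth"]>0)); d=f["depth"][v,u]
    K=f["camera_matrix"]; c=np.stack([(u-K[0,2])/K[0,0]*d,(v-K[1,2])/K[1,1]*d,d],1)
    return (c-f["t"])@f["R"]
def save(f,n): cv2.imwrite(f"pics/{n}.png",f["pixels"][:,:,::-1])
E
python3 - <<'E'
from h import *
s=bot.observe();print({k:np.round(v,3) for k,v in s.items()})
f=grab_frame("top");save(f,"top1");print(f["R"],f["t"])
for n in ["jig","swing","lock","swing_tip","lock_tip","peg_mushroom","peg_square","peg_cone","offcut","pencil","glue","tin","mallet","chisel","block"]:
    for r in regions_of(n,"top")[:2]:
        p=pts(f,r["mask"]); 
        if len(p)<5: continue
        z=np.percentile(p[:,2],90);q=p[p[:,2]>z-.008]
        print(n,round(r["p"],2),np.round(r["box"]),"med",np.round(np.median(p,0),3),"top",np.round(q.mean(0),3),round(p[:,2].max(),3))
E
```

```text
{'clock': np.float64(0.0), 'qpos': array([ 1.064,  0.522, -0.036,  1.6  ,  0.021,  1.021, -0.113]), 'qd': array([ 0.001,  0.   ,  0.001,  0.001,  0.001, -0.   , -0.001]), 'joint_efforts': array([ 0.0000e+00, -9.2709e+01,  1.9800e+00, -3.6994e+01,  1.8000e-02,
        8.0000e-03, -0.0000e+00]), 'position': array([ 0.264, -0.566,  0.245]), 'tool_rot': array([-3.14 ,  0.   ,  0.437]), 'force': array([-0.658, -1.143, -0.066]), 'moment': array([-0.003, -0.03 , -0.017]), 'finger_force': np.float64(0.0), 'grip_width': np.float64(0.085)}
[[ 1.35696769e-01 -9.90750300e-01  4.79582357e-04]
 [-9.70382450e-01 -1.33004731e-01 -2.01662201e-01]
 [ 1.99860672e-01  2.68995307e-02 -9.79455015e-01]] [-0.05277949  0.55225372  1.18552882]
jig 0.89 [210. 161. 391. 310.] med [0.564 0.071 0.022] top [0.565 0.075 0.026] 0.082
swing 0.94 [291. 242. 355. 282.] med [ 0.48  -0.003  0.058] top [ 0.481 -0.003  0.059] 0.071
swing 0.69 [486. 227. 500. 308.] med [ 0.514 -0.494  0.021] top [ 0.476 -0.497  0.029] 0.036
lock 0.82 [211. 193. 256. 217.] med [0.618 0.257 0.056] top [0.618 0.259 0.056] 0.063
swing_tip 0.8 [
[... 467 characters left out ...]
8. 253. 266.] med [0.515 0.24  0.031] top [0.514 0.241 0.031] 0.037
pencil 0.54 [483. 230. 498. 309.] med [ 0.506 -0.494  0.023] top [ 0.476 -0.497  0.029] 0.036
glue 0.94 [142. 273. 174. 303.] med [0.353 0.421 0.102] top [0.354 0.434 0.152] 0.158
tin 0.89 [448. 210. 482. 243.] med [ 0.652 -0.41   0.048] top [ 0.648 -0.403  0.084] 0.093
mallet 0.71 [126. 165. 190. 268.] med [0.619 0.501 0.054] top [0.649 0.488 0.068] 0.075
chisel 0.98 [484. 229. 498. 307.] med [ 0.504 -0.494  0.024] top [ 0.476 -0.496  0.029] 0.036
block 0.75 [457. 315. 488. 370.] med [ 0.323 -0.451  0.035] top [ 0.323 -0.456  0.036] 0.043
block 0.26 [313. 188. 333. 202.] med [0.679 0.016 0.067] top [0.681 0.016 0.07 ] 0.077
```

View pics/top1.png

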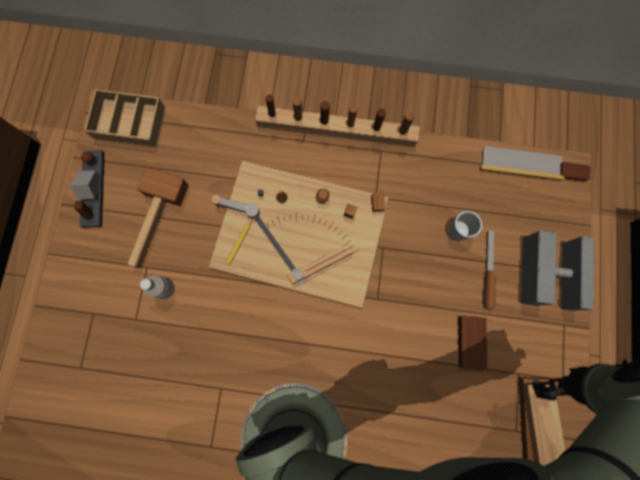

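The top view shows the jig around (300,235) px. The arm runs from its pivot at (297,275) to its tip near (354,249), and the lever from its pivot at (253,212) to its end at (217,200). The pegs are at (281,197), (323,195) and (350,211), and the stop post is at (261,192).

```bash
cat > fit.py <<'E'
from h import *
def jigpose(f,cam):
    r=regions_of("jig",cam)[0]; p=pts(f,np.ones((480,640),bool))
    p=p[(abs(p[:,2]-.02)<.006)]; q=pts(f,r["mask"]); q=q[abs(q[:,2]-.021)<.006]
    (c,s,a)=cv2.minAreaRect(q[:,:2].astype(np.float32)); return c,s,a,np.median(q[:,2])
def bar(f,cam,n,lo,hi):
    m=regions_of(n,cam)[0]["mask"]; m=cv2.dilate(m.astype(np.uint8),np.ones((5,5)))>0
    p=pts(f,m); p=p[(p[:,2]>lo)&(p[:,2]<hi)][:,:2]
    c=p.mean(0); w,v=np.linalg.eigh(np.cov((p-c).T)); d=v[:,1]; t=(p-c)@d; u=(p-c)@v[:,0]
    return c,np.arctan2(d[1],d[0]),c+t.min()*d,c+t.max()*d,np.ptp(np.percentile(u,[2,98]))
E
python3 - <<'E'
from fit import *
f=grab_frame("top")
print(jigpose(f,"top"))
print(bar(f,"top","swing",.045,.064)); print(bar(f,"top","lock",.045,.064))
g=grab_frame("side");save(g,"side1")
for n in ["swing","lock","peg_mushroom","peg_square","peg_cone"]:
    for r in regions_of(n,"side")[:2]:
        p=pts(g,r["mask"]);
        if len(p)<5: continue
        q=p[p[:,2]>np.percentile(p[:,2],90)-.008]
        print(n,r["p"],r["box"],np.median(p,0).round(3),q.mean(0).round(3))
print(-g["R"].T@g["t"])
c=cv2.resize(f["pixels"][150:320,195:405,::-1],(800,648),interpolation=cv2.INTER_CUBIC)[:600];cv2.imwrite("pics/crop1.png",c)
E
```

```text
((0.5737574100494385, 0.06847444176673889), (0.460357666015625, 0.34083807468414307), 83.06288146972656, np.float64(0.021982152208752145))
(array([ 0.48634776, -0.01056515]), np.float64(2.194155645773566), array([ 0.54416219, -0.09097547]), array([0.42559757, 0.07392832]), np.float64(0.027294046425581867))
(array([0.61760121, 0.25921132]), np.float64(1.4098495418188184), array([0.60730046, 0.19576389]), array([0.62996637, 0.33537438]), np.float64(0.031561720405170184))
swing 0.8 [348.8, 220.1, 364.7, 293.8] [0.472 0.004 0.055] [ 0.475 -0.001  0.057]
swing 0.37 [181.3, 190.5, 425.6, 378.9] [0.546 0.102 0.02 ] [0.555 0.095 0.023]
lock 0.89 [195.9, 278.8, 257.0, 321.8] [0.612 0.261 0.052] [0.613 0.262 0.053]
peg_mushroom 0.76 [280.9, 212.0, 295.2, 230.8] [0.673 0.019 0.063] [0.676 0.017 0.067]
peg_square 0.83 [311.3, 198.3, 328.1, 221.0] [ 0.637 -0.066  0.054] [ 0.642 -0.07   0.064]
peg_square 0.52 [95.6, 331.1, 209.0, 474.4] [0.612 0.507 0.05 ] [0.643 0.49  0.064]
peg_cone 0.73 [250.9, 244.9, 262.1, 265.3] [0.658 0.141 0.043] [0.663 0.138 0.067]
[0.00729186 0.64256102 1.02207891]
```

View pics/crop1.png

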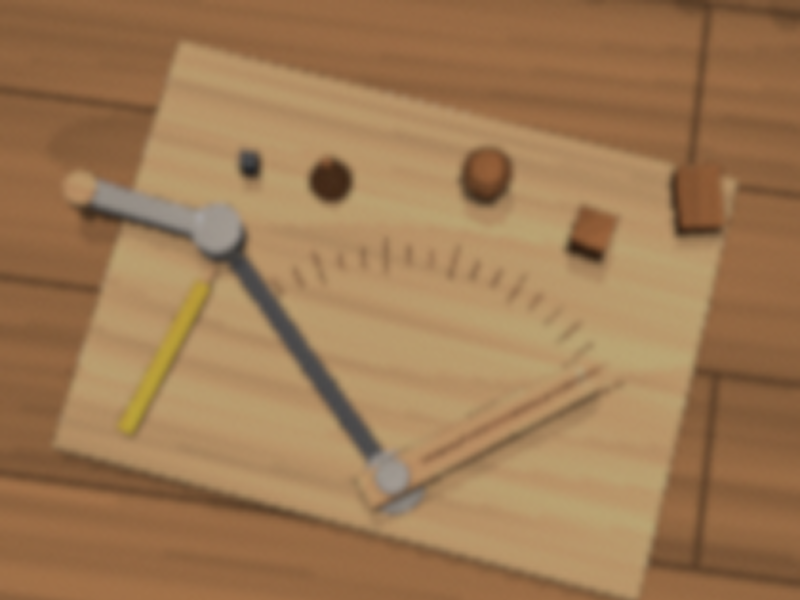

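View pics/side1.png

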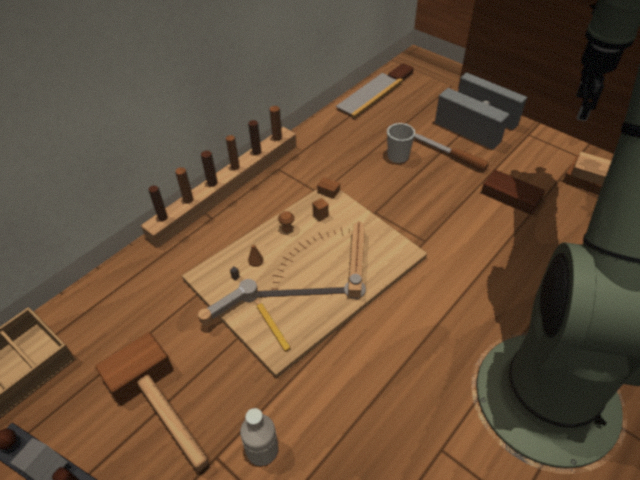

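The middle peg is the mushroom, at about (0.68, 0.016). The board fit measures 460 x 341 mm, as it should, and the pivot agrees within 1 mm with the arm's rear end. I'll move over to the clockwise side of the arm, high up, with the jaws shut.

Request:
play_rows(
  plan=[
    [[0.4, -0.36, 0], [0, 0, 0], 1],
    [[0.8, -0.72, 0], [0, 0, 0], 1],
    [[0.8, -0.72, 0], [0, 0, 0], 1],
    [[0.8, -0.72, 0], [0, 0, 0], 1],
    [[0.8, -0.72, 0], [0, 0, 0], 1],
    [[0.8, -0.72, 0], [0, 0, 0], 1],
    [[0.8, -0.72, 0], [0, 0, 0], 1],
    [[0.8, -0.72, 0], [0, 0, 0], 1],
    [[0.8, -0.72, 0], [0, 0, 0], 1],
    [[0.8, -0.72, 0], [0, 0, 0], 1],
    [[0.8, -0.72, 0], [0, 0, 0], 1],
    [[0.8, -0.72, 0], [0, 0, 0], 1],
    [[0.8, -0.72, 0], [0, 0, 0], 1],
    [[0.8, -0.72, 0], [0, 0, 0], 1],
    [[0.8, -0.72, 0], [0, 0, 0], 1],
    [[0.8, -0.72, 0], [0, 0, 0], 1],
    [[0.8, -0.72, 0], [0, 0, 0], 1],
    [[0.8, -0.72, 0], [0, 0, 0], 1],
    [[0.8, -0.72, 0], [0, 0, 0], 1],
    [[0.8, -0.72, 0], [0, 0, 0], 1],
  ],
)

```text
clock: 3.8
position: [0.4692, -0.0818, 0.2454]
tool_rot: [3.141, -0.0, 0.437]
force: [0.6, -0.3, 0.2]
grip_width: 0.0002
finger_force: 0.0
```

```bash
cat >> h.py <<'E'
from scipy.spatial.transform import Rotation as Ro
def to(p,yaw):
    s=bot.observe(); R=Ro.from_euler("xyz",s["tool_rot"])
    d=R.inv().apply(np.array(p)-s["position"])/.025
    w=(R.inv()*Ro.from_euler("xyz",[np.pi,0,yaw])).as_rotvec()/.15
    print("pos",s["position"].round(4),"rot",s["tool_rot"].round(3),"t",s["clock"],"F",s["force"].round(2),"units",d.round(2),w.round(2))
E
python3 - <<'E'
from fit import *
to([.4775,-.0733,.2],.624)
f=grab_frame("wrist");save(f,"w1");print(-f["R"].T@f["t"])
for n in ["swing","peg_mushroom","lock","peg_square"]:
    for r in regions_of(n,"wrist")[:2]:
        p=pts(f,r["mask"])
        if len(p)>5: print(n,r["p"],r["box"],np.median(p,0).round(4))
E
```

```text
pos [ 0.4692 -0.0818  0.2454] rot [ 3.141 -0.     0.437] t 3.8 F [ 0.56 -0.27  0.16] units [ 0.45 -0.17  1.82] [ 0.   -0.   -1.24]
[ 0.54311578 -0.04726525  0.37506083]
swing 0.8 [118.4, 118.7, 375.1, 200.1] [ 0.4842 -0.0114  0.0572]
peg_mushroom 0.49 [538.0, 386.8, 637.7, 469.8] [ 0.37   -0.4445  0.0353]
peg_square 0.87 [383.8, 0.2, 432.5, 19.5] [ 0.6306 -0.0767  0.0485]
```

View pics/w1.png

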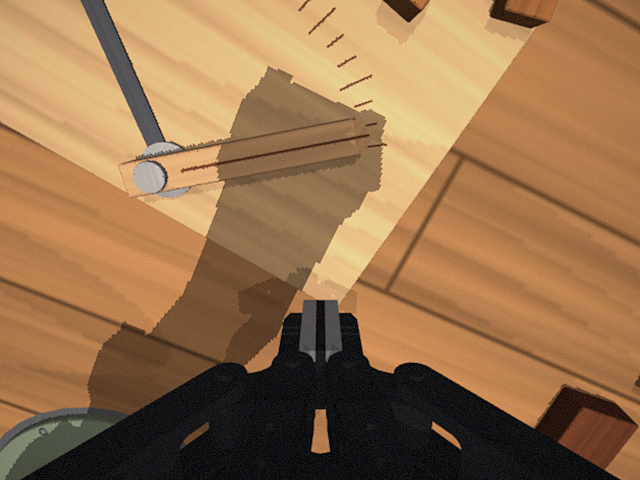

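The wrist view shows the arm from (120,180) to (385,137), with its cap at (150,177). The fingertips have free space clockwise of it, so I'll turn and go down beside the arm.

Request:
play_rows(
  plan=[
    [[0.22, -0.08, 0.3], [0, 0, -0.6], 1],
    [[0.14, -0.05, 0.6], [0, 0, -0.64], 1],
    [[0, 0, 0.8], [0, 0, 0], 1],
    [[0, 0, 0.8], [0, 0, 0], 1],
    [[0, 0, 0.8], [0, 0, 0], 1],
    [[0, 0, 0.8], [0, 0, 0], 1],
    [[0, 0, 0.8], [0, 0, 0], 1],
    [[0, 0, 0.8], [0, 0, 0], 1],
    [[0, 0, 0.8], [0, 0, 0], 1],
    [[0, 0, 0.6], [0, 0, 0], 1],
    [[0, 0, 0.5], [0, 0, 0], 1],
    [[0, 0, 0.2], [0, 0, 0], 1],
    [[0, 0, 0], [0, 0, 0], 1],
    [[0, 0, 0], [0, 0, 0], 1],
  ],
)

```text
clock: 5.8
position: [0.4761, -0.0764, 0.0507]
tool_rot: [3.141, -0.0, 0.623]
force: [0.2, -0.3, 0.5]
grip_width: 0.0003
finger_force: 0.0
```

```bash
python3 - <<'E'
from fit import *
piv=np.array([.441,.0544]);a=-.947;d=np.array([np.cos(a),np.sin(a)]);n=np.array([-d[1],d[0]])
s=bot.observe();v=s["position"][:2]-piv;print("along,perp",v@d,v@n)
to([*(piv+.125*d-.025*n),.049],.624)
E
```

```text
along,perp 0.12661627501774772 -0.04791901945874729
pos [ 0.4761 -0.0764  0.0507] rot [ 3.141 -0.     0.623] t 5.8 F [ 0.22 -0.3   0.49] units [ 0.92 -0.07  0.07] [ 0.   -0.   -0.01]
```

Request:
play_rows(
  plan=[
    [[0.3, 0, 0], [0, 0, 0], 1],
    [[0.3, 0, 0], [0, 0, 0], 1],
    [[0.2, 0, 0], [0, 0, 0], 1],
    [[0.12, 0, 0], [0, 0, 0], 1],
    [[0.15, 0.03, 0], [0, 0, -0.2], 1],
    [[0.3, 0.05, 0], [0, 0, -0.4], 1],
    [[0.3, 0.05, 0], [0, 0, -0.4], 1],
    [[0.3, 0.05, 0], [0, 0, -0.4], 1],
    [[0.3, 0.05, 0], [0, 0, -0.4], 1],
    [[0.3, 0.05, 0], [0, 0, -0.4], 1],
    [[0.3, 0.05, 0], [0, 0, -0.4], 1],
    [[0.3, 0.05, 0], [0, 0, -0.4], 1],
    [[0.3, 0.05, 0], [0, 0, -0.4], 1],
    [[0.3, 0.05, 0], [0, 0, -0.4], 1],
    [[0.3, 0.05, 0], [0, 0, -0.4], 1],
    [[0.15, 0.03, 0], [0, 0, -0.2], 1],
    [[0, 0, 0], [0, 0, 0], 1],
    [[0, 0, 0], [0, 0, 0], 1],
  ],
)

```text
clock: 8.05
position: [0.5544, -0.0065, 0.0504]
tool_rot: [3.141, -0.0, 1.282]
force: [-0.1, -0.3, 0.7]
grip_width: -0.0
finger_force: 0.0
```

```bash
python3 - <<'E'
from fit import *
piv=np.array([.441,.0544])
s=bot.observe();yaw=s["tool_rot"][2];a=yaw-np.pi/2;d=np.array([np.cos(a),np.sin(a)]);n=np.array([-d[1],d[0]])
v=s["position"][:2]-piv;print(s["clock"],s["force"],"a",a,"along,perp",v@d,v@n)
f=grab_frame("wrist");save(f,"w2")
b=bar(f,"wrist","swing",.048,.061);print("wrist arm",b[0],b[1],b[4])
for nme in ["peg_mushroom","peg_square"]:
    for r in regions_of(nme,"wrist")[:2]:
        p=pts(f,r["mask"])
        if len(p)>5: print(nme,r["p"],r["box"],np.median(p,0).round(4),p[:,2].max())
g=grab_frame("top");b=bar(g,"top","swing",.048,.064);print("top arm",b[0],b[1],b[4])
E
```

```text
8.05 [-0.07732972 -0.32994269  0.72935714] a -0.28857334754221675 along,perp 0.12609166521953483 -0.026107191855028997
wrist arm [0.53251382 0.0281717 ] 2.8769756048425172 0.026757270870426092
peg_mushroom 0.6 [573.4, 139.6, 639.5, 244.0] [0.6722 0.0177 0.0301] 0.06342913592886446
peg_square 0.82 [514.0, 346.3, 639.3, 479.0] [ 0.6431 -0.06    0.0546] 0.10792317440019768
top arm [0.48148831 0.04382507] 2.9190503668690395 0.02763379218965824
```

View pics/w2.png

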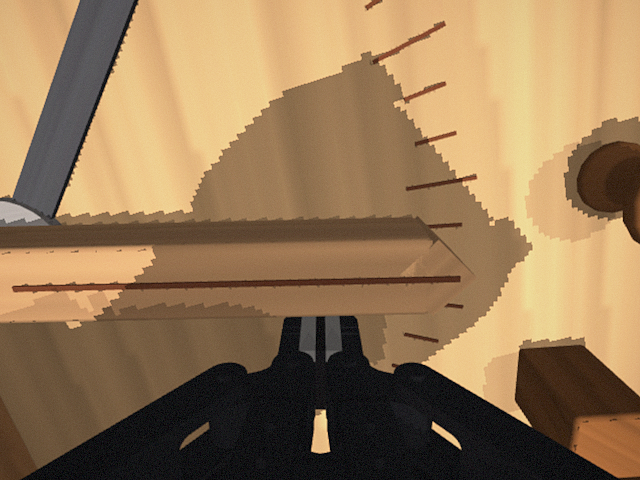

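The wrist view shows the arm's centre line along y≈282 px, the mushroom head at about (612,185), and the square peg clear at lower right. I'll push slightly further, still short of the peg direction, then back off and lift to measure.

Request:
play_rows(
  plan=[
    [[0.15, 0.03, 0], [0, 0, -0.2], 1],
    [[0.15, 0.03, 0], [0, 0, -0.2], 1],
    [[0.1, 0.02, 0], [0, 0, -0.13], 1],
    [[0, 0, 0], [0, 0, 0], 1],
    [[-0.3, 0, 0], [0, 0, 0], 1],
    [[-0.5, 0, 0], [0, 0, 0], 1],
    [[0, 0, -0.8], [0, 0, 0], 1],
    [[0, 0, -1], [0, 0, 0], 1],
    [[0, 0, -1], [0, 0, 0], 1],
    [[0, 0, -1], [0, 0, 0], 1],
    [[0, 0, -1], [0, 0, 0], 1],
    [[0, 0, -1], [0, 0, 0], 1],
    [[0, 0, -0.5], [0, 0, 0], 1],
    [[0, 0, 0], [0, 0, 0], 1],
    [[0, 0, 0], [0, 0, 0], 1],
  ],
)

```text
clock: 10.22
position: [0.5543, -0.0173, 0.2069]
tool_rot: [-3.141, 0.0, 1.362]
force: [-0.0, -0.1, 0.3]
grip_width: 0.0001
finger_force: 0.0
```

```bash
cat > meas.py <<'E'
from fit import *
import sys
piv0=np.array([.441,.0544])
f=grab_frame("wrist");save(f,sys.argv[1])
A=pts(f,np.ones((480,640),bool))
s=bot.observe();print(s["clock"],s["position"].round(4),s["tool_rot"].round(3))
def circ(p):
    (c,r)=cv2.minEnclosingCircle(p[:,:2].astype(np.float32));return np.array(c),r
b=bar(f,"wrist","swing",.050,.060);print("arm c",b[0],"ang",b[1]-np.pi,"ends",b[2],b[3],"w",b[4])
m=regions_of("swing","wrist")[0]["mask"];p=pts(f,cv2.dilate(m.astype(np.uint8),np.ones((9,9)))>0);p=p[(p[:,2]>.0605)&(p[:,2]<.068)]
p=p[np.linalg.norm(p[:,:2]-piv0,axis=1)<.03]; piv=None
if len(p)>20: piv,r=circ(p);print("cap",piv,p.mean(0),r,len(p))
q=A[(A[:,2]>.052)&(A[:,2]<.08)&(np.linalg.norm(A[:,:2]-[.678,.017],axis=1)<.035)]
if len(q)>20:
    c,r=circ(q);print("mushroom",c,r,q.mean(0),q[:,2].max(),len(q))
    res=lambda x:np.linalg.norm(q-x[:3],axis=1)-x[3]
    from scipy.optimize import least_squares
    o=least_squares(res,[*c,.05,.02],loss="soft_l1",f_scale=.002);print("sphere",o.x)
    a=b[1]-np.pi;d=np.array([np.cos(a),np.sin(a)])
    for nm,P in (("circ",c),("sph",o.x[:2])):
        w=P-b[0]; print(nm,"peg y in arm frame mm",1e3*(d[0]*w[1]-d[1]*w[0]),"dirs from piv0",np.arctan2(*(P-piv0)[::-1]),"piv", None if piv is None else np.arctan2(*(P-piv)[::-1]))
E
python3 meas.py w3
```

```text
10.275 [ 0.5543 -0.0172  0.2068] [-3.14   0.     1.362]
arm c [0.52121495 0.03635607] ang -0.1933084087189889 ends [0.61502462 0.01799257] [0.41496597 0.05715461] w 0.02699344707150271
cap [0.43953583 0.05158081] [0.44040771 0.05154038 0.06486976] 0.013212272897362709 1182
mushroom [0.6808008  0.01304386] 0.02021918259561062 [0.67772852 0.01498147 0.06744835] 0.0738672561145191 2885
sphere [0.68122907 0.0130792  0.05179192 0.02141058]
circ peg y in arm frame mm 7.779518550648776 dirs from piv0 -0.17078045303205802 piv -0.15839076014571826
sph peg y in arm frame mm 7.896469870419545 dirs from piv0 -0.17033900169036412 piv -0.15797217824743298
```

View pics/w3.png

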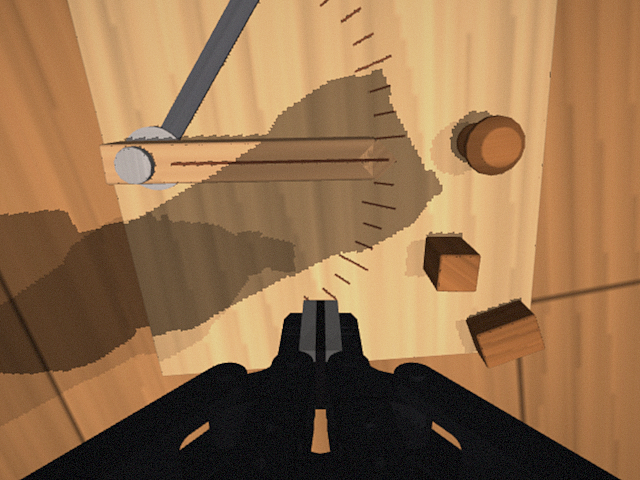

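The wrist view shows the arm's centre line at about y=161 px and the mushroom head at (494,145). The measurement puts the peg 7.8 mm to the arm's left, so about 0.034 rad is still missing. I'll return to contact and push that much.

Request:
play_rows(
  plan=[
    [[0, 0, 0.6], [0, 0, 0], 1],
    [[0, 0, 1], [0, 0, 0], 1],
    [[0, 0, 1], [0, 0, 0], 1],
    [[0, 0, 1], [0, 0, 0], 1],
    [[0, 0, 1], [0, 0, 0], 1],
    [[0, 0, 1], [0, 0, 0], 1],
    [[0, 0, 0.5], [0, 0, 0], 1],
    [[0, 0, 0.2], [0, 0, 0], 1],
    [[0.3, 0, 0], [0, 0, 0], 1],
    [[0.3, 0, 0], [0, 0, 0], 1],
    [[0.2, 0, 0], [0, 0, 0], 1],
    [[0.06, 0.01, 0], [0, 0, -0.08], 1],
    [[0.06, 0.01, 0], [0, 0, -0.08], 1],
    [[0.05, 0.01, 0], [0, 0, -0.07], 1],
    [[0, 0, 0], [0, 0, 0], 1],
    [[0, 0, 0], [0, 0, 0], 1],
    [[-0.2, 0, 0], [0, 0, 0], 1],
    [[-0.3, 0, 0], [0, 0, 0], 1],
    [[-0.3, 0, 0], [0, 0, 0], 1],
  ],
)

```text
clock: 12.75
position: [0.5568, -0.0138, 0.0503]
tool_rot: [-3.141, 0.0, 1.397]
force: [-0.2, -0.4, 0.8]
grip_width: 0.0003
finger_force: 0.0
```

Request:
play_rows(
  plan=[
    [[0, 0, -0.8], [0, 0, 0], 1],
    [[0, 0, -1], [0, 0, 0], 1],
    [[0, 0, -1], [0, 0, 0], 1],
    [[0, 0, -1], [0, 0, 0], 1],
    [[0, 0, -1], [0, 0, 0], 1],
    [[0, 0, -1], [0, 0, 0], 1],
    [[0, 0, -0.5], [0, 0, 0], 1],
    [[0, 0, 0], [0, 0, 0], 1],
    [[0, 0, 0], [0, 0, 0], 1],
  ],
)

```text
clock: 13.88
position: [0.5565, -0.0131, 0.2072]
tool_rot: [-3.141, 0.0, 1.397]
force: [-0.1, -0.4, -0.1]
grip_width: 0.0001
finger_force: 0.0
```

```bash
python3 meas.py w4; python3 - <<'E'
from fit import *
g=grab_frame("top");b=bar(g,"top","swing",.048,.064);print("top arm",b[0],b[1]-np.pi)
E
```

```text
13.925 [ 0.5565 -0.0131  0.207 ] [-3.14   0.     1.397]
arm c [0.52152618 0.03872893] ang -0.16533796422128333 ends [0.61605839 0.02295517] [0.41437691 0.05660799] w 0.02697231830350447
cap [0.43950838 0.05164998] [0.44045325 0.05156013 0.06484923] 0.013196101412177086 1183
mushroom [0.68105018 0.01358792] 0.02018405683338642 [0.67774228 0.01518922 0.06743126] 0.07401686908496687 2808
sphere [0.68123969 0.01309639 0.05175983 0.02144183]
circ peg y in arm frame mm 1.4572101154267139 dirs from piv0 -0.16840454578959346 piv -0.15629440778788456
sph peg y in arm frame mm 1.003581023245756 dirs from piv0 -0.17026210125001606 piv -0.15815739000339377
top arm [0.50274453 0.04463622] -0.13687800676656092
```

```bash
cat > groove.py <<'E'
from fit import *
f=grab_frame("wrist");g=f["pixels"].astype(float).sum(2)
piv=np.array([.4395,.0516]);a=-.16;d=np.array([np.cos(a),np.sin(a)]);n=np.array([-d[1],d[0]])
K=f["camera_matrix"]
u=np.arange(-.022,.022,.0004);L=[]
for t in np.arange(.03,.155,.002):
    X=np.c_[piv+t*d+u[:,None]*n,np.full(len(u),.0565)]@f["R"].T+f["t"]
    x=(X[:,:2]/X[:,2:])*[K[0,0],K[1,1]]+[K[0,2],K[1,2]]
    v=cv2.remap(f["pixels"].sum(2).astype(np.float32),x[:,0].astype(np.float32)[None],x[:,1].astype(np.float32)[None],1)[0]
    k=abs(u)<.009; w=np.clip(np.median(v[k])*.85-v[k],0,None)
    if w.sum()>30: L.append((t,(u[k]*w).sum()/w.sum()))
L=np.array(L);c=np.polyfit(*L.T,1);r=L[:,1]-np.polyval(c,L[:,0]);ok=abs(r)<.0015;c=np.polyfit(*L[ok].T,1)
print(len(L),ok.sum(),"groove ang",a+c[0],"offset at pivot mm",1e3*c[1])
P=np.array([.6812,.0131])-piv; print("peg y from groove line mm",1e3*(P@n-np.polyval(c,P@d)))
E
python3 groove.py
```

```text
63 58 groove ang -0.16009181219691412 offset at pivot mm -0.25892873094313007
peg y from groove line mm 0.7803595813326494
```

View pics/w4.png

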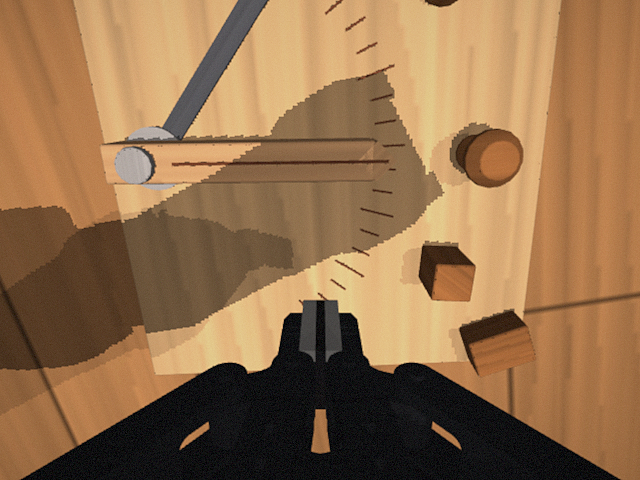

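The wrist view shows the groove line at y≈161 px aimed at the mushroom's centre at (494,157). The groove fit is off by 0.8 mm at the peg (about 0.2°), which is good enough. Next is the lever: move above the side it gets pushed from, and turn.

Request:
play_rows(
  plan=[
    [[0.45, -0.05, 0], [0, 0, 0], 1],
    [[0.9, -0.08, 0], [0, 0, 0], 1],
    [[0.9, -0.08, 0], [0, 0, 0], 1],
    [[0.9, -0.08, 0], [0, 0, 0], 1],
    [[0.9, -0.08, 0], [0, 0, 0], 1],
    [[0.9, -0.08, 0], [0, 0, 0], 1],
    [[0.9, -0.08, 0], [0, 0, 0], 1],
    [[0.9, -0.08, 0], [0, 0, 0], 1],
    [[0.9, -0.08, 0], [0, 0, 0], 1],
    [[0.9, -0.08, 0], [0, 0, 0], 1],
    [[0.9, -0.08, 0], [0, 0, 0], 1],
    [[0.9, -0.08, 0], [0, 0, 0], 1],
    [[0.9, -0.08, 0], [0, 0, 0], 1],
    [[0.9, -0.08, 0], [0, 0, 0], 1],
    [[0.25, -0.1, 0], [0, 0, 0], 1],
  ],
)

```text
clock: 16.05
position: [0.5809, 0.2993, 0.2076]
tool_rot: [-3.141, -0.001, 1.398]
force: [-0.1, -0.2, -1.1]
grip_width: -0.0003
finger_force: 0.0
```

Request:
play_rows(
  plan=[
    [[0, 0, 0], [0, 0, -0.5], 1],
    [[0, 0, 0], [0, 0, -0.9], 1],
    [[0, 0, 0], [0, 0, -0.9], 1],
    [[0, 0, 0], [0, 0, -0.9], 1],
    [[0, 0, 0], [0, 0, -0.9], 1],
    [[0, 0, 0], [0, 0, -0.9], 1],
    [[0, 0, 0], [0, 0, -0.9], 1],
    [[0, 0, 0], [0, 0, -0.9], 1],
    [[0, 0, 0], [0, 0, -0.9], 1],
    [[0, 0, 0], [0, 0, -0.9], 1],
    [[0, 0, 0], [0, 0, -0.9], 1],
    [[0, 0, 0], [0, 0, -0.7], 1],
    [[0, 0, 0], [0, 0, -0.35], 1],
    [[0, 0, 0], [0, 0, 0], 1],
    [[0, 0, 0], [0, 0, 0], 1],
  ],
)

```text
clock: 17.92
position: [0.5814, 0.2971, 0.2078]
tool_rot: [-3.141, 0.0, 2.978]
force: [-0.1, -0.2, -0.8]
grip_width: 0.0002
finger_force: 0.0
```

```bash
python3 - <<'E'
from fit import *
to([.581,.297,.054],2.98)
for c in ("top","side"):
    f=grab_frame(c)
    for r in regions_of("lock",c)[:1]:
        p=pts(f,r["mask"]);print(c,r["p"],len(p));b=bar(f,c,"lock",.046,.064);print(b[0],b[1],b[4])
E
```

```text
pos [0.5814 0.2971 0.2078] rot [-3.141  0.     2.978] t 17.925 F [-0.14 -0.21 -0.8 ] units [ 0.01 -0.01  6.15] [-0.    0.   -0.02]
side 0.79 914
[0.61335274 0.26202459] 1.417539365916257 0.03228805389738659
```

Request:
play_rows(
  plan=[
    [[0, 0, 0.5], [0, 0, 0], 1],
    [[0, 0, 0.9], [0, 0, 0], 1],
    [[0, 0, 0.9], [0, 0, 0], 1],
    [[0, 0, 0.9], [0, 0, 0], 1],
    [[0, 0, 0.9], [0, 0, 0], 1],
    [[0, 0, 0.9], [0, 0, 0], 1],
    [[0, 0, 0.7], [0, 0, 0], 1],
    [[0, 0, 0.45], [0, 0, 0], 1],
    [[0, 0, 0], [0, 0, 0], 1],
    [[-0.2, 0, 0], [0, 0, 0], 1],
    [[-0.25, 0, 0], [0, 0, 0], 1],
    [[-0.2, 0, 0], [0, 0, 0], 1],
    [[-0.15, 0, 0], [0, 0, 0], 1],
    [[0, 0, 0], [0, 0, 0], 1],
  ],
)

```text
clock: 19.92
position: [0.6012, 0.2941, 0.0541]
tool_rot: [3.141, -0.0, 2.979]
force: [-0.7, -0.0, -0.1]
grip_width: -0.0002
finger_force: 0.0
```

Request:
play_rows(
  plan=[
    [[-0.12, 0.03, 0], [0, 0, 0.25], 1],
    [[-0.24, 0.06, 0], [0, 0, 0.5], 1],
    [[-0.24, 0.06, 0], [0, 0, 0.5], 1],
    [[-0.24, 0.06, 0], [0, 0, 0.5], 1],
    [[-0.24, 0.06, 0], [0, 0, 0.5], 1],
    [[-0.24, 0.06, 0], [0, 0, 0.5], 1],
    [[-0.24, 0.06, 0], [0, 0, 0.5], 1],
    [[-0.24, 0.06, 0], [0, 0, 0.5], 1],
    [[0, 0, 0], [0, 0, 0], 1],
  ],
)

```text
clock: 21.05
position: [0.6464, 0.2868, 0.054]
tool_rot: [3.142, 0.0, 2.416]
force: [1.4, 0.3, -0.6]
grip_width: 0.0001
finger_force: 0.0
```

```bash
cat > lev.py <<'E'
from fit import *
piv=np.array([.611,.213]);s=bot.observe();l=s["tool_rot"][2]-np.pi/2;d=np.array([np.cos(l),np.sin(l)]);n=np.array([-d[1],d[0]])
v=s["position"][:2]-piv;print(s["clock"],s["position"].round(4),s["force"].round(2),"l",l,"r,s",v@d,v@n)
f=grab_frame("side");b=bar(f,"side","lock",.046,.064);print(b[0],b[1],b[4],"dir from piv",np.arctan2(*(b[0]-piv)[::-1]))
E
python3 lev.py
```

```text
21.05 [0.6464 0.2868 0.054 ] [ 1.4   0.34 -0.63] l 0.8449706554361818 r,s 0.07866317779198856 0.022482037551848372
[0.61995497 0.23304215] 0.9453797529120993 0.03565566844085712 dir from piv 1.150600905372333
```

Request:
play_rows(
  plan=[
    [[-0.24, 0.06, 0], [0, 0, 0.5], 1],
    [[-0.24, 0.06, 0], [0, 0, 0.5], 1],
    [[-0.24, 0.06, 0], [0, 0, 0.5], 1],
    [[-0.24, 0.06, 0], [0, 0, 0.5], 1],
    [[-0.24, 0.06, 0], [0, 0, 0.5], 1],
    [[-0.24, 0.06, 0], [0, 0, 0.5], 1],
    [[-0.24, 0.06, 0], [0, 0, 0.5], 1],
    [[-0.24, 0.06, 0], [0, 0, 0.5], 1],
    [[-0.24, 0.06, 0], [0, 0, 0.5], 1],
    [[0, 0, 0], [0, 0, 0], 1],
  ],
)

```text
clock: 22.4
position: [0.685, 0.2483, 0.0541]
tool_rot: [3.142, 0.0, 1.743]
force: [-0.1, -0.6, -0.4]
grip_width: -0.0004
finger_force: 0.0
```

```bash
python3 lev.py
```

```text
22.4 [0.685  0.2483 0.0541] [-0.1  -0.58 -0.38] l 0.17194198534328264 r,s 0.07898747058983761 0.022062353464241728
[0.55915988 0.09678375] 0.8783621130353397 0.25658487912171357 dir from piv -1.990373928713301
```

Request:
play_rows(
  plan=[
    [[-0.12, 0.03, 0], [0, 0, 0.25], 1],
    [[-0.12, 0.03, 0], [0, 0, 0.25], 1],
    [[-0.08, 0.02, 0], [0, 0, 0.2], 1],
    [[0, 0, 0], [0, 0, 0], 1],
  ],
)

```text
clock: 23.0
position: [0.6883, 0.2404, 0.0541]
tool_rot: [3.141, 0.0, 1.636]
force: [-0.2, 0.1, -0.2]
grip_width: -0.0
finger_force: 0.0
```

Request:
play_rows(
  plan=[
    [[-0.04, 0, 0], [0, 0, 0.1], 1],
    [[-0.04, 0, 0], [0, 0, 0], 1],
    [[0, 0, 0], [0, 0, 0], 1],
  ],
)

```text
clock: 23.38
position: [0.6884, 0.2387, 0.0541]
tool_rot: [3.141, -0.0, 1.622]
force: [1.3, 1.2, 0.9]
grip_width: 0.0002
finger_force: 0.6
```

Request:
play_rows(
  plan=[
    [[-0.04, 0, 0], [0, 0, 0], 1],
    [[-0.02, 0, 0], [0, 0, 0], 1],
    [[0, 0, 0], [0, 0, 0], 1],
  ],
)

```text
clock: 23.75
position: [0.6884, 0.2372, 0.0541]
tool_rot: [3.142, -0.0, 1.622]
force: [1.6, 2.2, 1.4]
grip_width: -0.0001
finger_force: 0.9
```

Request:
play_rows(
  plan=[
    [[-0.03, 0, 0], [0, 0, 0], 1],
    [[0, 0, 0], [0, 0, 0], 1],
  ],
)

```text
clock: 24.0
position: [0.6884, 0.2372, 0.0541]
tool_rot: [3.141, -0.001, 1.622]
force: [2.3, 4.8, -1.5]
grip_width: -0.0
finger_force: 2.5
```

Request:
play_rows(
  plan=[
    [[-0.04, 0, 0], [0, 0, 0], 1],
    [[-0.04, 0, 0], [0, 0, 0], 1],
    [[0, 0, 0], [0, 0, 0], 1],
  ],
)

```text
clock: 24.38
position: [0.6883, 0.237, 0.0542]
tool_rot: [3.141, -0.004, 1.623]
force: [3.8, 13.2, -4.1]
grip_width: -0.0002
finger_force: 6.4
```

The force rises (13 N) while the position stays put, so the lever is on its stop. I'll back off, lift, and check both.

Request:
play_rows(
  plan=[
    [[0.2, 0, 0], [0, 0, 0], 1],
    [[0.4, 0, 0], [0, 0, 0], 1],
    [[0.4, 0, 0], [0, 0, 0], 1],
    [[0, 0, -0.6], [0, 0, 0], 1],
    [[0, 0, -1], [0, 0, 0], 1],
    [[0, 0, -1], [0, 0, 0], 1],
    [[0, 0, -1], [0, 0, 0], 1],
    [[0, 0, -1], [0, 0, 0], 1],
    [[0, 0, -1], [0, 0, 0], 1],
    [[0, 0, -1], [0, 0, 0], 1],
    [[0, 0, -0.5], [0, 0, 0], 1],
  ],
)

```text
clock: 25.75
position: [0.6878, 0.2593, 0.2348]
tool_rot: [3.139, -0.001, 1.621]
force: [-0.5, -0.1, 0.4]
grip_width: -0.0003
finger_force: 0.0
```

Request:
play_rows(
  plan=[
    [[-0.5, 0, 0], [0, 0, 0], 1],
    [[-1, 0, 0], [0, 0, 0], 1],
    [[-1, 0.4, 0], [0, 0, 0], 1],
    [[-1, -0.8, 0], [0, 0, 0], 1],
    [[-1, -0.8, 0], [0, 0, 0], 1],
    [[-1, -0.8, 0], [0, 0, 0], 1],
    [[-1, -0.8, 0], [0, 0, 0], 1],
    [[-1, -0.8, 0], [0, 0, 0], 1],
    [[-1, -0.8, 0], [0, 0, 0], 1],
    [[-0.5, 0, 0], [0, 0, 0], 1],
    [[0, 0, 0], [0, 0, 0], 1],
    [[0, 0, 0], [0, 0, 0], 1],
  ],
)

```text
clock: 27.25
position: [0.5891, 0.03, 0.2313]
tool_rot: [-3.141, -0.001, 1.622]
force: [-0.2, 0.2, 0.1]
grip_width: 0.0004
finger_force: 0.0
```

```bash
python3 meas.py w5; python3 groove.py; python3 - <<'E'
from fit import *
for c in ("top","side"):
    f=grab_frame(c)
    r=regions_of("lock",c)
    if r: b=bar(f,c,"lock",.046,.064);print(c,b[0],b[1],b[2],b[3],b[4])
    for n in ("peg_mushroom","peg_square","peg_cone","pencil","offcut"):
        r=regions_of(n,c)
        if r: print(c,n,np.median(pts(f,r[0]["mask"]),0).round(3))
    save(f,c+"5")
E
```

```text
27.3 [0.589  0.0301 0.2313] [-3.141e+00 -1.000e-03  1.623e+00]
arm c [0.51957519 0.03980338] ang -0.16883756121987847 ends [0.61652671 0.02327699] [0.41492078 0.05764281] w 0.027107738434915964
cap [0.4395611  0.05183362] [0.44051639 0.05199739 0.06483543] 0.013230092823505402 978
mushroom [0.68118048 0.01328636] 0.02011566422879696 [0.67848232 0.01627831 0.06735706] 0.07395014755107385 1937
sphere [0.68135006 0.01307952 0.05179561 0.02141856]
circ peg y in arm frame mm 1.0156208465733791 dirs from piv0 -0.16953496509739877 piv -0.15820391109108153
sph peg y in arm frame mm 0.8402229799770212 dirs from piv0 -0.1702535965749461 piv -0.15892891415528848
63 62 groove ang -0.1621394970045934 offset at pivot mm -0.4305042223681104
peg y from groove line mm 1.453098937303116
top [0.65658029 0.21564806] -3.096713158196505 [0.73474601 0.21915846] [0.59193856 0.21274503] 0.03272134383921951
top pencil [0.511 0.242 0.03 ]
side [0.65126581 0.2158421 ] -3.0908160705970786 [0.7305874  0.21987324] [0.58723561 0.21258806] 0.032851899347922056
side peg_mushroom [0.674 0.019 0.061]
side peg_square [ 0.635 -0.065  0.054]
side peg_cone [0.658 0.141 0.042]
side pencil [0.509 0.24  0.028]
side offcut [ 0.68  -0.142  0.045]
```

View pics/w5.png

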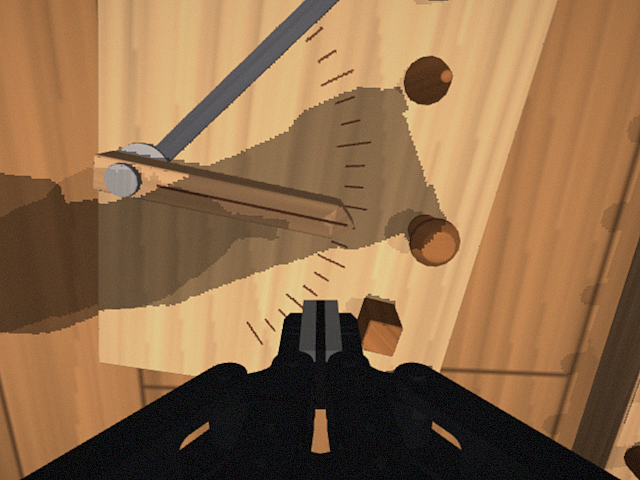

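View pics/side5.png

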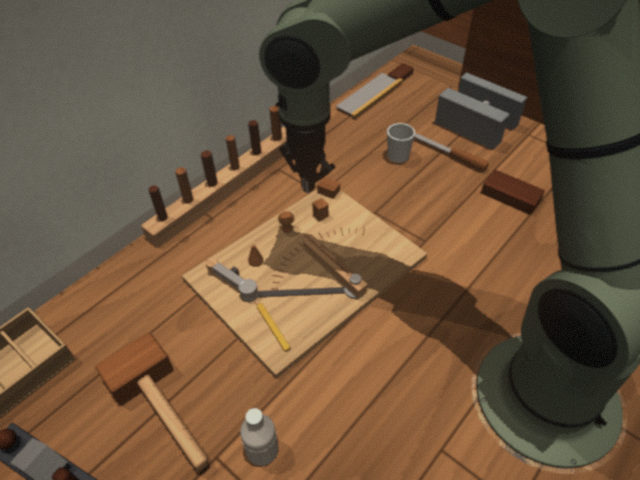

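The wrist view shows the arm's groove aimed at the mushroom at (434,240), and the side view shows the lever closed along the stop post near (228,275). The lever's world angle is about 0.05 rad, which is the locked direction, and the pegs and pencil haven't moved. The gripper is clear of everything, so I'm handing in.

```bash
python3 -c "
from workcell import bot
print(bot.job_done())"
```

```text
the job is handed in; nothing more can be done
None
```

I handed the job in with the swing arm pointing at the mushroom peg (about 1 mm off at the peg) and the lock lever fully home against its stop; the pegs, pencil and offcut still measure where they were.

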